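# Clamp the trowel: set the adjuster nut, then close the cam lever

### The arm

A 7-joint arm with a two-finger parallel gripper is mounted at the origin on a cart in front of the work surface, level with it; the furniture and walls round the work are solid. World frame = base frame: x ahead of the robot, y to its left, z up, the work surface at z = 0. Lengths are in m, angles in rad, forces in N, time in s.
With the tool pointing down it reaches from about 0.35 to 0.9 m from the base axis. Payload 8.1 kg.
Tool frame: the origin (TCP) lies midway between the tips of the shut fingers; the grasp point (between the pads) lies 19 mm behind it (bot.grip_point_offset is the distance from the TCP to the grasp point, in m); z points along the fingers, y is the line along which they close (so a half turn about z gives the same grasp; the last joint's range is limited). The gripper opens to 92 mm and grips with 3 to 60 N. Pads are 19 mm wide; open, the fingers measure 130 mm over their backs; the gripper's body (75 mm by 190 mm) begins 47 mm behind the grasp point.
Start: joints at [-1.41, 0.434, 0.025, 1.573, -0.012, 1.134, -0.075], TCP at [0.163, 0.603, 0.227] pointing down, gripper open.
Joint ranges: [-2.62, 2.62], [-0.44, 2.09], [-1.27, 1.32], [0.08, 2.57], [-1.32, 4.46], [0.12, 2], [-2.74, 2.74]. Speed limits (rad/s): [2.22, 2.22, 3.01, 3.01, 3.14, 3.14, 3.14].

### API

Orientations are given as a unit quaternion [x, y, z, w].
In Python, from station import bot gives the robot as it stands.
- The arm moves only by the shell command python3 -m inch 'ROWS' [FORCE]. ROWS is JSON, a list of rows, each an object with "fingers": the gripper's target within -1 to 1 (fully open at 1, half-way at 0, shut at -1); "linear": the shift along the tool's x, y, z each as a share of 300 mm, from -1 to 1, a list of three; "roll": the turn about the tool's z as a share of 60 degrees, from -1 to 1. A call has 1 to 20 rows; each row shifts and turns the commanded pose from where the row before left it, along the tool's axes as they then stand; what a row does not reach is not made up. A row lasts 1/12 s, in which the tool goes at most 41.7 mm and 7.16 degrees, less where a joint would pass 70% of its speed; a pose out of reach is approached as far as the arm can. A call with a number of a shift or a turn outside -1 to 1 is refused whole. A call with a gripper value outside its range is refused whole. The fingers move at their own pace and stop on an object; FORCE is the grip in N (left out, the last holds). Time passes only in rows, so rows that do not move let the fingers close. It gives the time, the measured TCP pose, the force, the opening and the grip force at its end, in the units of the state.
- bot.state(): the state, without advancing time (a new reading comes with each control period).
- bot.capture(name): name is "scene" or "side" or "wrist"; returns (picture, depth): 400x640x3 uint8, red, green, blue; 400x640 float32, m along the optical axis (not along the pixel's ray), 0 where there is no reading.
- bot.get_calibration(name): a dict with "K" (3x3 intrinsics, pixels), "origin" and "attitude" of the camera in the world. Camera axes: x right, y up, looking along -z (the intrinsics and any distortion apply to the point x, -y, -z); pixel columns grow to the right and rows downward; lengths in m; the calibration is good to about 2 mm. The wrist camera is an equidistant fisheye: a pixel r from the principal point sees the ray r / f radians off the axis. A picture is of the moment at which its call begins: read the wrist's pose just before it. get_calibration takes no time and is no camera call; for the wrist camera it gives the pose at the moment of the call.
- bot.finish_job(): hands the job in; it is judged then, once.
The state is a dict: "t": time; "q": joint angles; "joint_vel": joint speeds; "effort": joint torques, N m; "tool_pos": TCP position; "eef_rot": TCP orientation; "wrist_force": force on the tool from outside, world axes, zero at the start; "moment": the same for the moment, N m; "gripper_width": opening from 0.0 (shut) to 1.0 (fully open); "grasp_force": force on a finger pad.
Only numpy, scipy, OpenCV 4.12 (cv2) and the standard library are available. Lean on these libraries where they do the work, as an engineer would, in place of code of your own. Each camera call takes 0.05 s, during which the arm holds its last target. There are 200 camera calls.

### The job

The trowel lies on the rest of the green bench clamp and must be held fast for sharpening. Push the clamp's red cam lever over to about halfway, turn the two-knobbed adjuster nut clockwise (seen from above) until the lever meets firm resistance there because the foot bears on the trowel's handle, then press the lever fully down so that it stays closed. Leave the trowel where it lies, and do not shift the mug, the clay pot or the roll of tape.

Things in the scene. Friction and masses are not known exactly. Their poses are not given: they have to be found in the camera images.
- lever_pivot (a point): pivot of the red cam lever of the green bolted-down clamp, 175 mm above the bench. Its axes are the clamp's: z up, x the pivot's axis, y from the lever toward the adjuster nut, whose axis lies 130 mm along +y. The closed lever points to -y. Two 8 mm yoke plates at x = +-24 mm rise 13 mm above it. Past 1.4 rad the lever is over centre and stays closed
- lever_grip (a point): middle of the lever's red grip, 105 mm from the pivot along the lever. The grip is 68 mm long (72 to 140 mm from the pivot), 26 mm wide along the pivot's axis, 16 mm thick. Its z axis points to the lever's tip, its y axis out of the inner face, the one to push (toward the nut when open, the upper face when closed)
- lever (a joint): lever angle, rad: 0 open (upright), 0.7 halfway, 1.5 closed (level, at its stop). Starts within 0.15 of open; stays where left (2 N at the grip moves it) while the foot is free. It lowers head, nut and foot by 13 mm at 0.7, 19 mm at 1.4. With the foot bearing it takes 4 to 8 N at the grip, is driven back toward open if let go, and is pushed back if the nut is tightened on
- nut_centre (a point): point on the adjuster nut's upright axis at half the height of its knobs, about 170 mm above the bench with the lever open. A 100 x 14 mm steel crossbar carries two upright knobs (one yellow, one black), 50 mm either side of the axis, 40 mm high, 14 to 18 mm across. A spindle end 16 mm across stands between them. Guide posts 77 mm away toward the lever are 137 mm high
- nut_yellow_knob (a point): middle of the yellow knob (50 mm from the nut's axis, half-way up); the black one is opposite
- nut (a joint): turn of the adjuster nut, rad, 0 to 14: grows as it is turned clockwise seen from above (tightening), which lowers the foot by 1.9 mm per rad (12 mm per turn). It starts between 0 and 3, always too loose; about 3 to 11 rad of tightening are needed. Pushing a knob round takes about 4 N; it stays where it is left
- foot_face (a point): centre of the underside of the round rubber foot (34 mm across) that hangs from the spindle below the nut
- foot (a joint): how far the sprung foot is pushed up into the spindle, m: 0 when it touches nothing, up to 0.018. Spring: 35 N to start with, 7 N more per mm. A well set and closed clamp has it near 0.005
- trowel_handle (a point): centre of the wooden handle (28 mm thick, 134 mm long) of the trowel that lies loose on the clamp's wooden rest, under the foot, blade pointing away from the robot. The rest's height varies by a few mm. The handle's top is 14 mm above this point
- mug_orange: orange mug, 78 x 111 x 90 mm, origin at its underside; a bystander
- pot_clay: small terracotta pot, 60 mm across, 54 mm high, origin at its underside; a bystander
- tape_roll: roll of grey tape lying flat, 100 mm across, 48 mm high, origin at its underside; a bystander. Beyond it, about 0.7 m ahead of the robot and 0.2 m to its left, stands a fixed green lever press 0.4 m high: keep the arm clear

How it is judged:
By the outcome, as a careful person would: the job done as asked, in the order asked, and still so for the second after the job is handed in, with the robot touching nothing.
It also fails if it takes over 72 s, if anything falls off the work surface, if the arm or the gripper's body presses on something with over 40 N, if the wrist force passes 120 N, or if a joint passes its speed limit or range.

## Working session

There is one attempt and no reset: what is moved stays moved. The work goes in short steps, Python scripts to look and compute and a shell command to move; the robot and the scene stay as the last step left them, time stands still between calls to the robot, and variables do not carry over. Pictures are saved under pics/ and viewed, at most 10 in all, crops included, and the job is handed in when it is done.

```bash
mkdir -p pics
cat > h.py <<'E'
import numpy as np,cv2
from station import bot
from scipy.spatial.transform import Rotation as R
def att(c):
    a=np.array(c["attitude"]); return a if a.shape==(3,3) else R.from_quat(a).as_matrix()
def cloud(name,save=None):
    c=bot.get_calibration(name); im,d=bot.capture(name)
    if save: cv2.imwrite(save,im[:,:,::-1])
    K=np.array(c["K"]); v,u=np.mgrid[:400,:640]
    x=(u-K[0,2])/K[0,0]; y=(v-K[1,2])/K[1,1]
    if name=="wrist":
        r=np.hypot(x,y); s=np.tan(np.minimum(r,1.5))/np.maximum(r,1e-9); x=x*s;y=y*s
    P=np.stack([x*d,-y*d,-d],-1)@att(c).T+np.array(c["origin"])
    return im,d,P
E
ls
python3 - <<'E'
from h import *
for n in ("scene","side"):
    c=bot.get_calibration(n); print(n,c)
    im,d,P=cloud(n,f"pics/{n}0.png"); np.savez(f"{n}0.npz",im=im,d=d,P=P)
print(bot.state())
E
```

```text
h.py
pics
scene {'K': array([[446.98952925,   0.        , 324.32659818],
       [  0.        , 446.98952925, 194.83770136],
       [  0.        ,   0.        ,   1.        ]]), 'origin': array([ 0.02528323, -0.49232364,  0.86769044]), 'attitude': array([ 0.3509742 , -0.12614993, -0.31003056,  0.8745195 ])}
side {'K': array([[456.64310293,   0.        , 320.05918203],
       [  0.        , 456.64310293, 197.34341521],
       [  0.        ,   0.        ,   1.        ]]), 'origin': array([ 1.27666803, -0.41735262,  0.99131199]), 'attitude': array([0.35087238, 0.20738417, 0.45411301, 0.79225106])}
{'t': 0.1, 'q': array([-1.40963107,  0.43515743,  0.02496204,  1.57403784, -0.0116285 ,
        1.13398647, -0.07508232]), 'joint_vel': array([ 8.81214169e-04, -5.93511407e-04,  1.61806163e-04, -3.59925513e-03,
        7.11629066e-04, -1.78944077e-05,  2.06942627e-04]), 'effort': array([ 3.77612465e-03, -6.69121027e+01,  9.88334343e-01, -3.15142107e+01,
       -6.04066090e-02,  3.73495510e-02,  5.78392110e-05]), 'tool_pos': array([0.16286159, 0.60291682, 0.22600846]), 'eef_rot': array([ 1.31527213e-01,  9.91312297e-01, -7.20646827e-04, -4.47879300e-05]), 'wrist_force': array([-0.10785321,  0.68038987,  0.6629408 ]), 'moment': array([ 0.0434629 ,  0.0217863 , -0.03332861]), 'grasp_force': 0.0, 'gripper_width': 1.001320806642744}
```

View pics/scene0.png

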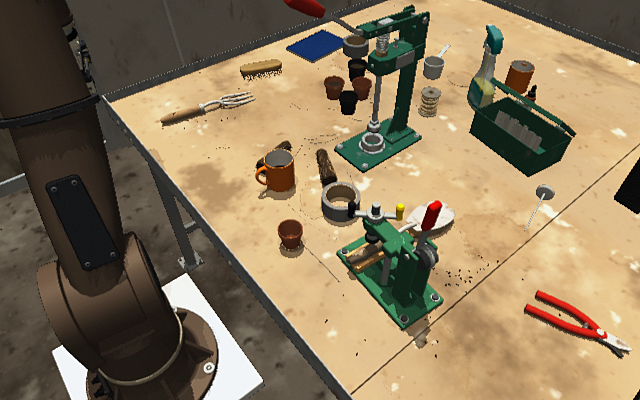

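View pics/side0.png

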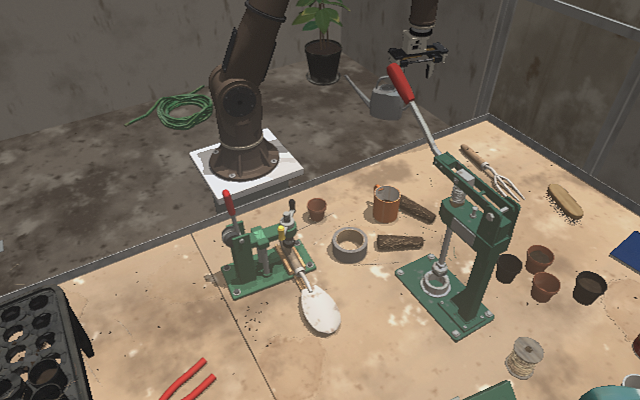

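The scene view shows the clamp, with the red grip near (432,215), yellow knob (400,211), black knob (353,211) and spindle end (377,210). In the side view the grip is near (227,200), the yellow knob (282,230) and the black knob (292,204).

Run:
```python
from h import *
def hsv(im): return cv2.cvtColor(im,cv2.COLOR_RGB2HSV)
boxes={"scene":dict(red=(410,190,450,240),yel=(390,200,410,225),blk=(344,200,360,222),spin=(368,200,386,222),tape=(318,178,360,222),pot=(275,215,305,255),mug=(250,148,300,195),green=(335,210,445,330)),
"side":dict(red=(218,185,240,222),yel=(274,222,290,240),blk=(285,195,299,212),spin=(278,205,296,225),tape=(330,222,370,265),pot=(304,195,330,225),mug=(368,182,404,225),green=(215,215,320,300))}
rays={}
for n in boxes:
    z=np.load(n+"0.npz"); im,d,P=z["im"],z["d"],z["P"]; H=hsv(im); h,s,v=[H[...,i].astype(int) for i in range(3)]
    M=dict(red=((h<6)|(h>174))&(s>170)&(v>80),yel=(h>20)&(h<33)&(s>170)&(v>120),blk=(v<60),spin=(s<60)&(v>90),tape=(s<60),pot=(h<14)&(s>110),mug=(h<14)&(s>150),green=(h>50)&(h<90)&(s>100))
    for k,(a,b,c,e) in boxes[n].items():
        m=np.zeros(d.shape,bool); m[b:e,a:c]=1; m&=M[k]&(d>0)
        Q=P[m]
        if len(Q)<3: print(n,k,len(Q)); continue
        vv,uu=np.nonzero(m)
        print(n,k,len(Q),"px",uu.mean().round(1),vv.mean().round(1),"med",np.median(Q,0).round(3),"lo",np.percentile(Q,3,0).round(3),"hi",np.percentile(Q,97,0).round(3))
        if k=="red":
            c0=Q.mean(0); w,V=np.linalg.eigh(np.cov((Q-c0).T)); print("  axis",V[:,2].round(3),np.sqrt(w).round(4))
```

```text
scene red 95 px 434.6 206.0 med [ 0.49  -0.217  0.314] lo [ 0.481 -0.223  0.309] hi [ 0.5   -0.21   0.316]
  axis [ 0.177 -0.075  0.981] [0.0036 0.0063 0.0083]
scene yel 51 px 400.0 207.7 med [ 0.537 -0.112  0.187] lo [ 0.533 -0.118  0.151] hi [ 0.544 -0.105  0.192]
scene blk 194 px 350.4 210.8 med [ 0.468 -0.04   0.159] lo [ 0.46  -0.05   0.004] hi [0.574 0.048 0.191]
scene spin 164 px 375.9 211.6 med [ 0.501 -0.081  0.164] lo [ 0.488 -0.093  0.16 ] hi [ 0.52  -0.06   0.191]
scene tape 723 px 340.4 205.0 med [0.519 0.065 0.046] lo [ 0.463 -0.05   0.002] hi [0.638 0.134 0.186]
scene pot 589 px 290.1 233.0 med [0.39  0.086 0.033] lo [0.36  0.049 0.004] hi [0.413 0.105 0.056]
scene mug 737 px 277.8 177.0 med [0.465 0.235 0.049] lo [0.424 0.225 0.006] hi [0.507 0.28  0.089]
scene green 4566 px 395.8 274.7 med [ 0.474 -0.188  0.018] lo [ 0.438 -0.255  0.009] hi [ 0.529 -0.037  0.183]
side red 27 px 225.5 192.4 med [ 0.496 -0.219  0.313] lo [ 0.487 -0.225  0.31 ] hi [ 0.505 -0.214  0.315]
  axis [-0.976 -0.195 -0.097] [0.0012 0.0034 0.0056]
side yel 0
side blk 27 px 291.3 204.4 med [ 0.472 -0.048  0.176] lo [ 0.467 -0.052  0.158] hi [ 0.478 -0.041  0.189]
side spin 144 px 287.8 217.8 med [ 0.505 -0.073  0.161] lo [ 0.317 -0.095 -0.003] hi [ 0.52  -0.006  0.188]
side tape 628 px 349.2 248.5 med [0.585 0.067 0.04 ] lo [0.51  0.038 0.001] hi [0.606 0.13  0.049]
side pot 53 px 313.1 203.6 med [0.367 0.07  0.046] lo [0.336 0.046 0.006] hi [0.399 0.103 0.054]
side mug 9 px 381.1 189.9 med [0.44  0.262 0.08 ] lo [0.429 0.25  0.076] hi [0.524 0.266 0.086]
side green 0
```

Run:
```python
from h import *
A=[]
for n in ("scene","side"):
    z=np.load(n+"0.npz"); im,d,P=z["im"],z["d"],z["P"]; H=cv2.cvtColor(im,cv2.COLOR_RGB2HSV); h,s,v=[H[...,i].astype(int) for i in range(3)]
    roi=(P[...,0]>.38)&(P[...,0]<.62)&(P[...,1]>-.33)&(P[...,1]<.02)&(d>0)
    g=roi&(h>50)&(h<95)&(s>80)
    B=P[g&(P[...,2]<.03)]; print(n,len(B),np.median(B[:,2]))
    A.append(B)
    r=cv2.minAreaRect(B[:,:2].astype(np.float32)*1000); print("rect",r)
    for lo,hi in ((.1,.13),(.13,.16),(.16,.175),(.175,.2)):
        Q=P[g&(P[...,2]>lo)&(P[...,2]<hi)]
        if len(Q)>5: print(lo,len(Q),Q.min(0).round(3),Q.max(0).round(3))
    red=roi&((h<8)|(h>172))&(s>140)&(v>50)&(P[...,2]>.2)
    Q=P[red]; print("red",len(Q))
    for lo in np.arange(.24,.32,.015):
        q=Q[(Q[:,2]>=lo)&(Q[:,2]<lo+.015)]
        if len(q): print("  z",lo.round(3),len(q),q.mean(0).round(3),q.min(0).round(3),q.max(0).round(3))
    q=P[roi&(h>18)&(h<36)&(s>140)&(P[...,2]>.14)]; 
    if len(q): print("yel",len(q),q.mean(0).round(3),q.min(0).round(3),q.max(0).round(3))
    q=P[roi&(P[...,2]>.174)&(P[...,2]<.2)&(P[...,1]>-.14)]; np.set_printoptions(suppress=True)
    _,lab,c=cv2.kmeans(q[:,:2].astype(np.float32),3,None,(3,50,1e-5),10,2)
    print("tops",[(c[i].round(3),q[lab[:,0]==i][:,2].max().round(3),(lab==i).sum()) for i in range(3)])
B=np.vstack(A); print("both",cv2.minAreaRect(B[:,:2].astype(np.float32)*1000))
im=np.load("scene0.npz")["im"][170:340,320:460]; im2=np.load("side0.npz")["im"][175:310,205:345]
cv2.imwrite("pics/z.png",np.hstack([cv2.resize(im,(400,480),interpolation=2),cv2.resize(im2,(400,480),interpolation=2)])[:,:,::-1])
```

```text
scene 2470 0.01318963662932865
rect ((496.70440673828125, -141.39732360839844), (239.88992309570312, 119.55382537841797), 86.32798767089844)
0.1 217 [ 0.463 -0.229  0.1  ] [ 0.515 -0.063  0.13 ]
0.13 1116 [ 0.461 -0.226  0.13 ] [ 0.529 -0.038  0.16 ]
0.16 75 [ 0.462 -0.24   0.16 ] [ 0.48  -0.047  0.175]
0.175 189 [ 0.46  -0.229  0.175] [ 0.52  -0.042  0.192]
red 337
  z 0.24 12 [ 0.485 -0.214  0.252] [ 0.48  -0.218  0.245] [ 0.493 -0.207  0.255]
  z 0.255 58 [ 0.485 -0.215  0.263] [ 0.479 -0.221  0.257] [ 0.498 -0.205  0.269]
  z 0.27 64 [ 0.486 -0.217  0.278] [ 0.48  -0.222  0.27 ] [ 0.499 -0.206  0.285]
  z 0.285 65 [ 0.486 -0.218  0.293] [ 0.48  -0.223  0.285] [ 0.5   -0.208  0.3  ]
  z 0.3 106 [ 0.488 -0.218  0.31 ] [ 0.48  -0.224  0.3  ] [ 0.503 -0.209  0.315]
  z 0.315 32 [ 0.492 -0.216  0.316] [ 0.481 -0.22   0.315] [ 0.502 -0.212  0.317]
yel 120 [ 0.537 -0.113  0.175] [ 0.532 -0.119  0.149] [ 0.546 -0.104  0.193]
tops [(array([ 0.502, -0.078], dtype=float32), np.float64(0.192), np.int64(82)), (array([ 0.465, -0.044], dtype=float32), np.float64(0.193), np.int64(69)), (array([ 
[... 429 characters left out ...]
 0.507 -0.212  0.271] [ 0.507 -0.212  0.271]
  z 0.285 1 [ 0.505 -0.213  0.292] [ 0.505 -0.213  0.292] [ 0.505 -0.213  0.292]
  z 0.3 39 [ 0.498 -0.22   0.312] [ 0.486 -0.226  0.304] [ 0.508 -0.213  0.315]
  z 0.315 2 [ 0.503 -0.217  0.315] [ 0.498 -0.218  0.315] [ 0.507 -0.215  0.316]
yel 24 [ 0.546 -0.114  0.179] [ 0.537 -0.121  0.15 ] [ 0.551 -0.109  0.188]
tops [(array([ 0.473, -0.046], dtype=float32), np.float64(0.19), np.int64(44)), (array([ 0.509, -0.079], dtype=float32), np.float64(0.19), np.int64(49)), (array([ 0.546, -0.114], dtype=float32), np.float64(0.19), np.int64(45))]
both ((496.70440673828125, -141.39732360839844), (239.88992309570312, 119.55382537841797), 86.32798767089844)
```

View pics/z.png

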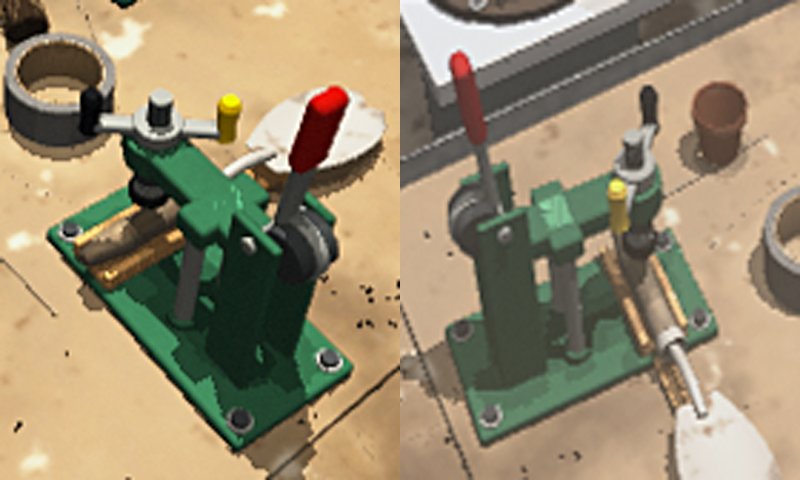

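The crops confirm the layout. The clamp's y axis runs along about (0.06, 1.0), the nut is at about (0.505,-0.079) and the pivot at about (0.497,-0.209). The grip is close to upright with its tip at z≈0.316, and the knob tops are at z≈0.19. All of this agrees with the sizes given.

```bash
python3 -m inch '[{"fingers":-1,"linear":[0,0,-0.1],"roll":-0.0475},{"fingers":-1,"linear":[0,0,-0.1],"roll":-0.0475},{"fingers":-1,"linear":[0,0,-0.1],"roll":-0.0475},{"fingers":-1,"linear":[0,0,-0.1],"roll":-0.0475},{"fingers":-1,"linear":[-0.05,-0.1,0],"roll":0},{"fingers":-1,"linear":[-0.05,-0.1,0],"roll":0},{"fingers":-1,"linear":[-0.05,-0.1,0],"roll":0},{"fingers":-1,"linear":[-0.05,-0.1,0],"roll":0},{"fingers":-1,"linear":[-0.05,-0.1,0],"roll":0},{"fingers":-1,"linear":[-0.05,-0.1,0],"roll":0},{"fingers":-1,"linear":[-0.05,-0.1,0],"roll":0},{"fingers":-1,"linear":[-0.05,-0.1,0],"roll":0},{"fingers":-1,"linear":[-0.05,-0.1,0],"roll":0},{"fingers":-1,"linear":[-0.05,-0.1,0],"roll":0},{"fingers":-1,"linear":[-0.05,-0.1,0],"roll":0},{"fingers":-1,"linear":[-0.05,-0.1,0],"roll":0},{"fingers":-1,"linear":[0,0,0],"roll":0}]' 20; python3 -c "
from station import bot; print(bot.state()['q'])"
```

```text
t: 1.52
tool_pos: [0.3215, 0.2265, 0.3468]
eef_rot: [0.036, 0.999, -0.001, 0.0]
wrist_force: [-0.4, -0.3, 0.1]
gripper_width: 0.007
grasp_force: 0.0
[-0.98341446 -0.05857887  0.22046448  1.89123634  0.0144905   1.30794851
  0.73115857]
```

```bash
python3 -m inch '[{"fingers":-1,"linear":[-0.053,-0.094,0],"roll":0},{"fingers":-1,"linear":[-0.053,-0.094,0],"roll":0},{"fingers":-1,"linear":[-0.053,-0.094,0],"roll":0},{"fingers":-1,"linear":[-0.053,-0.094,0],"roll":0},{"fingers":-1,"linear":[-0.053,-0.094,0],"roll":0},{"fingers":-1,"linear":[-0.053,-0.094,0],"roll":0},{"fingers":-1,"linear":[-0.053,-0.094,0],"roll":0},{"fingers":-1,"linear":[-0.053,-0.094,0],"roll":0},{"fingers":-1,"linear":[-0.053,-0.094,0],"roll":0},{"fingers":-1,"linear":[-0.053,-0.094,0],"roll":0},{"fingers":-1,"linear":[-0.053,-0.094,0],"roll":0},{"fingers":-1,"linear":[-0.053,-0.094,0],"roll":0},{"fingers":-1,"linear":[-0.053,-0.094,0],"roll":0},{"fingers":-1,"linear":[0,0,0.09],"roll":0},{"fingers":-1,"linear":[0,0,0.09],"roll":0},{"fingers":-1,"linear":[0,0,0.09],"roll":0},{"fingers":-1,"linear":[0,0,0],"roll":0}]' 20; python3 -c "
from station import bot; print(bot.state()['q'])
import cv2; cv2.imwrite('pics/s1.png',bot.capture('scene')[0][:,:,::-1])"
```

```text
t: 2.93
tool_pos: [0.4991, -0.1456, 0.2612]
eef_rot: [0.033, 0.999, 0.0, -0.004]
wrist_force: [-0.7, 0.5, -0.1]
gripper_width: 0.006
grasp_force: 0.0
[-0.40755759  0.27327973  0.75399008  1.81314782 -0.20272438  1.14254182
  1.91979689]
```

View pics/s1.png

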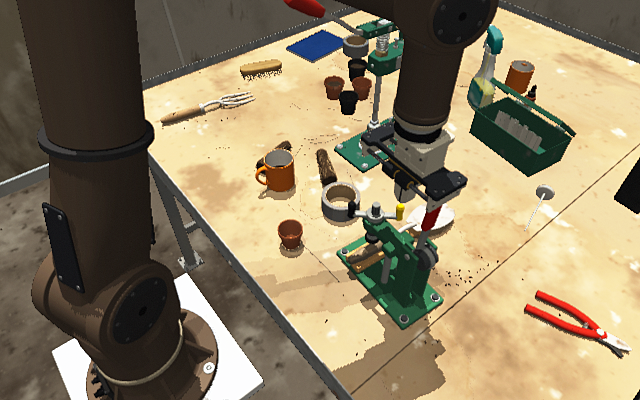

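The tool sits between the nut and the lever, at about (400,190) in the image, with the grip at (432,215) just to its right. It is ready to push.

```bash
python3 -m inch '[{"fingers":-1,"linear":[0,-0.06,0],"roll":0},{"fingers":-1,"linear":[0,-0.06,0],"roll":0},{"fingers":-1,"linear":[0,-0.05,0],"roll":0},{"fingers":-1,"linear":[0,-0.05,0],"roll":0},{"fingers":-1,"linear":[0,-0.05,0],"roll":0},{"fingers":-1,"linear":[0,-0.05,0],"roll":0},{"fingers":-1,"linear":[0,0,0],"roll":0},{"fingers":-1,"linear":[0,0,0],"roll":0}]' 20
cat > lev.py <<'E'
from h import *
import sys
np.set_printoptions(suppress=True)
for n in sys.argv[1:]:
    im,d,P=cloud(n,f"pics/l_{n}_{bot.state()['t']:.1f}.png"); H=cv2.cvtColor(im,cv2.COLOR_RGB2HSV); h,s,v=[H[...,i].astype(int) for i in range(3)]
    red=(d>0)&((h<8)|(h>172))&(s>140)&(v>40)&(P[...,2]>.165)&(P[...,2]<.33)&(P[...,0]>.42)&(P[...,0]<.56)&(P[...,1]>-.38)&(P[...,1]<-.18)
    Q=P[red]; print(n,len(Q))
    if len(Q)<10: continue
    # lever section in clamp y/z; far end of the grip = tip
    Y=np.array([.064,.998]); r=np.c_[(Q[:,:2]-[.497,-.209])@Y,Q[:,2]-.175]
    c=r.mean(0); a,b=np.linalg.svd(r-c,full_matrices=False)[2][0]; a,b=(a,b) if b>0 else (-a,-b)
    k=np.hypot(*r.T)>np.percentile(np.hypot(*r.T),85)
    print(" centroid",c.round(3),"angle by centroid",np.arctan2(-c[0],c[1]).round(3),"by axis",np.arctan2(-a,b).round(3),"tip",r[k].mean(0).round(3),"tip angle",np.arctan2(-r[k][:,0].mean(),r[k][:,1].mean()).round(3),"len",np.hypot(*r.T).max().round(3))
E
python3 lev.py scene side
```

```text
t: 3.65
tool_pos: [0.4959, -0.243, 0.2671]
eef_rot: [0.033, 0.999, -0.0, 0.001]
wrist_force: [0.3, -0.0, 0.1]
gripper_width: 0.006
grasp_force: 0.0
scene 297
 centroid [-0.057  0.102] angle by centroid 0.509 by axis 0.569 tip [-0.069  0.12 ] tip angle 0.521 len 0.141
side 35
 centroid [-0.067  0.108] angle by centroid 0.554 by axis 0.544 tip [-0.073  0.12 ] tip angle 0.546 len 0.141
```

```bash
python3 -m inch '[{"fingers":-1,"linear":[0,-0.025,0.01],"roll":0},{"fingers":-1,"linear":[0,-0.025,0.01],"roll":0},{"fingers":-1,"linear":[0,0,0],"roll":0},{"fingers":-1,"linear":[0,0,0],"roll":0}]' 20; python3 lev.py scene side
```

```text
t: 4.08
tool_pos: [0.4942, -0.258, 0.2595]
eef_rot: [0.033, 0.999, -0.0, -0.0]
wrist_force: [0.0, 0.6, 0.3]
gripper_width: 0.009
grasp_force: 0.0
scene 305
 centroid [-0.069  0.094] angle by centroid 0.63 by axis 0.702 tip [-0.084  0.111] tip angle 0.647 len 0.141
side 41
 centroid [-0.079  0.099] angle by centroid 0.669 by axis 0.7 tip [-0.087  0.109] tip angle 0.676 len 0.141
```

```bash
python3 -m inch '[{"fingers":-1,"linear":[0,0.05,0],"roll":0},{"fingers":-1,"linear":[0,0.07,-0.07],"roll":0},{"fingers":-1,"linear":[0,0.08,-0.07],"roll":0},{"fingers":0,"linear":[0,0.08,0],"roll":0},{"fingers":1,"linear":[0,0.08,0],"roll":0},{"fingers":1,"linear":[0,0.08,0],"roll":0},{"fingers":1,"linear":[0,0.08,0],"roll":0},{"fingers":1,"linear":[0,0.08,0],"roll":0},{"fingers":1,"linear":[0,0,0],"roll":0.117},{"fingers":1,"linear":[0,0,0],"roll":0.117},{"fingers":1,"linear":[0,0,0],"roll":0.117},{"fingers":1,"linear":[0,0,0],"roll":0.117},{"fingers":1,"linear":[0,0,0],"roll":0.117},{"fingers":1,"linear":[0,0,0],"roll":0.117},{"fingers":1,"linear":[0,0,0],"roll":0.117},{"fingers":1,"linear":[0,0,0],"roll":0.117},{"fingers":1,"linear":[0,0,0],"roll":0.117},{"fingers":1,"linear":[0,0,0],"roll":0.117}]' 20
cat > nut.py <<'E'
from h import *
np.set_printoptions(suppress=True)
s=bot.state(); print("q",s['q'].round(2),"tcp",s['tool_pos'].round(4),"tool y",R.from_quat(s['eef_rot']).as_matrix()[:,1].round(3))
im,d,P=cloud("wrist",f"pics/w_{s['t']:.1f}.png"); np.savez("w.npz",im=im,d=d,P=P)
H=cv2.cvtColor(im,cv2.COLOR_RGB2HSV); h,sa,v=[H[...,i].astype(int) for i in range(3)]
roi=(d>0)&(np.hypot(P[...,0]-.505,P[...,1]+.079)<.09)&(P[...,2]>.1)&(P[...,2]<.2)
q=P[roi&(h>18)&(h<36)&(sa>140)]; 
if len(q): print("yel",len(q),q.mean(0).round(3),q.min(0).round(3),q.max(0).round(3))
q=P[roi&(P[...,2]>.165)]
if len(q)>30:
    _,lab,c=cv2.kmeans(q[:,:2].astype(np.float32),3,None,(3,50,1e-5),10,2)
    print("tops",[(c[i].round(3),q[lab[:,0]==i][:,2].max().round(3),(lab==i).sum()) for i in range(3)])
E
python3 nut.py; ls pics
```

```text
t: 5.68
tool_pos: [0.5062, -0.0778, 0.3018]
eef_rot: [0.604, 0.797, 0.0, 0.0]
wrist_force: [0.7, 0.2, -0.1]
gripper_width: 0.992
grasp_force: 0.0
q [-0.73  0.25  0.99  1.78 -0.22  1.23  0.59] tcp [ 0.5062 -0.0778  0.3018] tool y [0.962 0.271 0.   ]
yel 294 [ 0.54  -0.107  0.17 ] [ 0.532 -0.117  0.141] [ 0.549 -0.102  0.179]
tops [(array([ 0.54 , -0.108], dtype=float32), np.float64(0.179), np.int64(244)), (array([ 0.469, -0.041], dtype=float32), np.float64(0.179), np.int64(268)), (array([ 0.504, -0.075], dtype=float32), np.float64(0.179), np.int64(300))]
l_scene_3.6.png
l_scene_4.1.png
l_side_3.7.png
l_side_4.1.png
s1.png
scene0.png
side0.png
w_5.7.png
z.png
```

Nut centre is about (0.505,-0.077) and the knobs span z 0.139 to 0.179, which matches the 13 mm drop. I'll estimate the foot gap from the first images while going down.

```bash
python3 -m inch '[{"fingers":1,"linear":[0,0,0.1],"roll":0},{"fingers":1,"linear":[0,0,0.1],"roll":0},{"fingers":1,"linear":[0,0,0.1],"roll":0},{"fingers":1,"linear":[0,0,0.1],"roll":0},{"fingers":1,"linear":[0,0,0.1],"roll":0},{"fingers":1,"linear":[0,0,0],"roll":0}]' 20
python3 - <<'E'
from h import *
for n in ("scene","side"):
    z=np.load(n+"0.npz"); im,d,P=z["im"],z["d"],z["P"]; H=cv2.cvtColor(im,cv2.COLOR_RGB2HSV)
    c=np.array([.505,-.078]) if n=="scene" else np.array([.509,-.079])
    r=np.hypot(P[...,0]-c[0],P[...,1]-c[1]); m=(d>0)&(r<.024)&(P[...,2]>.03)&(P[...,2]<.135)
    for lo in np.arange(.03,.135,.006):
        k=m&(P[...,2]>=lo)&(P[...,2]<lo+.006)
        if k.sum(): print(n,lo.round(3),k.sum(),P[k].mean(0).round(3),"r",r[k].mean().round(3),"hsv",np.median(H[k],0))
E
```

```text
t: 6.23
tool_pos: [0.5031, -0.0769, 0.1474]
eef_rot: [0.6, 0.8, -0.002, -0.003]
wrist_force: [-1.2, 1.0, -0.4]
gripper_width: 0.996
grasp_force: 0.0
scene 0.03 39 [ 0.505 -0.09   0.033] r 0.019 hsv [ 16. 132.  81.]
scene 0.036 43 [ 0.506 -0.087  0.039] r 0.015 hsv [17. 76. 50.]
scene 0.042 102 [ 0.503 -0.078  0.045] r 0.013 hsv [17. 94. 65.]
scene 0.048 18 [ 0.494 -0.076  0.049] r 0.013 hsv [18. 95. 63.]
scene 0.072 11 [ 0.497 -0.085  0.076] r 0.014 hsv [19. 87. 26.]
scene 0.078 27 [ 0.496 -0.083  0.081] r 0.015 hsv [78. 69.  7.]
scene 0.084 59 [ 0.497 -0.08   0.087] r 0.013 hsv [35. 20. 37.]
scene 0.09 11 [ 0.497 -0.078  0.093] r 0.01 hsv [30. 16. 50.]
scene 0.096 5 [ 0.495 -0.081  0.1  ] r 0.012 hsv [103.  23.  22.]
scene 0.102 15 [ 0.494 -0.08   0.105] r 0.012 hsv [78. 38. 22.]
scene 0.108 1 [ 0.494 -0.084  0.109] r 0.013 hsv [75. 55. 28.]
scene 0.12 8 [ 0.484 -0.084  0.124] r 0.022 hsv [ 73.5 134.5  35.5]
scene 0.126 10 [ 0.483 -0.082  0.13 ] r 0.023 hsv [ 73. 143.  33.]
scene 0.132 5 [ 0.483 -0.084  0.134] r 0.023 hsv [ 71. 117.  36.]
side 0.03 15 [ 0.509 -0.083  0.034] r 0.016 
[... 270 characters left out ...]
. 63.]
side 0.072 13 [ 0.516 -0.08   0.076] r 0.013 hsv [18. 54. 64.]
side 0.078 33 [ 0.513 -0.08   0.082] r 0.013 hsv [17. 51. 70.]
side 0.084 34 [ 0.513 -0.082  0.086] r 0.01 hsv [18.  34.5 83.5]
side 0.09 4 [ 0.514 -0.083  0.092] r 0.008 hsv [18.  29.5 86.5]
side 0.096 9 [ 0.515 -0.082  0.1  ] r 0.01 hsv [16. 41. 71.]
side 0.102 12 [ 0.517 -0.081  0.104] r 0.01 hsv [16.  41.5 67. ]
side 0.108 4 [ 0.518 -0.084  0.109] r 0.01 hsv [16.5 42.5 68.5]
side 0.114 1 [ 0.525 -0.082  0.118] r 0.016 hsv [43. 42. 73.]
side 0.12 11 [ 0.527 -0.081  0.124] r 0.02 hsv [40. 45. 73.]
side 0.126 21 [ 0.527 -0.08   0.129] r 0.021 hsv [42. 45. 74.]
side 0.132 11 [ 0.527 -0.08   0.133] r 0.019 hsv [42. 44. 74.]
```

The handle top is at about 0.047 and the foot's underside at about 0.073, with the lever open. That leaves about 13 mm of gap now, so about 7 rad of tightening. First turning stroke:

```bash
python3 -m inch '[{"fingers":1,"linear":[0,0,0],"roll":0.119},{"fingers":1,"linear":[0,0,0],"roll":0.119},{"fingers":1,"linear":[0,0,0],"roll":0.119},{"fingers":1,"linear":[0,0,0],"roll":0.119},{"fingers":1,"linear":[0,0,0],"roll":0.119},{"fingers":1,"linear":[0,0,0],"roll":0.119},{"fingers":1,"linear":[0,0,0],"roll":0.119},{"fingers":1,"linear":[0,0,0],"roll":0.119},{"fingers":1,"linear":[0,0,0],"roll":0.119},{"fingers":1,"linear":[0,0,0],"roll":0.119}]' 20; python3 -c "
from h import *
s=bot.state(); print(s['q'].round(2),s['moment'].round(2)); y=R.from_quat(s['eef_rot']).as_matrix()[:,1]; print(np.degrees(np.arctan2(y[1],y[0])))"; python3 nut.py
```

```text
t: 7.07
tool_pos: [0.5059, -0.079, 0.1533]
eef_rot: [0.955, 0.296, -0.0, 0.0]
wrist_force: [-3.7, -6.0, 1.0]
gripper_width: 1.002
grasp_force: 2.9
[-0.77  0.59  1.23  2.   -0.66  1.03 -0.2 ] [-1.15  1.05  0.28]
-55.557536861640244
q [-0.77  0.59  1.23  2.   -0.66  1.03 -0.2 ] tcp [ 0.5059 -0.079   0.1533] tool y [ 0.566 -0.825  0.001]
yel 531 [ 0.517 -0.116  0.159] [ 0.473 -0.163  0.119] [ 0.54  -0.024  0.198]
tops [(array([ 0.489, -0.029], dtype=float32), np.float64(0.2), np.int64(2413)), (array([ 0.541, -0.117], dtype=float32), np.float64(0.2), np.int64(1717)), (array([ 0.507, -0.075], dtype=float32), np.float64(0.178), np.int64(950))]
```

```bash
ls -t pics | head -1; cp "pics/$(ls -t pics | head -1)" pics/wv.png
```

```text
w_7.1.png
```

View pics/wv.png

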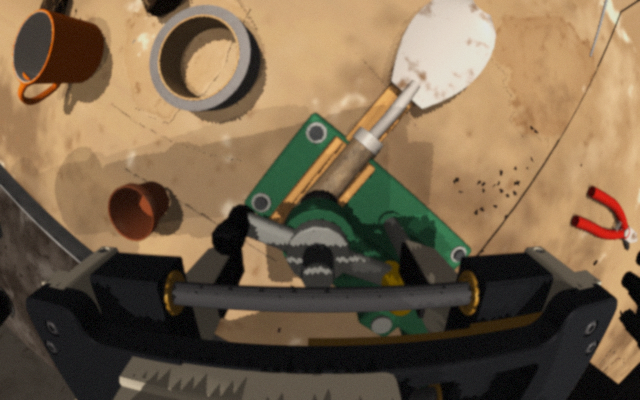

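The wrist view shows the fingers engaged with both knobs, black at about (235,225) and yellow at about (392,272). I'll continue while watching joint 3.

```bash
python3 -m inch '[{"fingers":1,"linear":[0,0,0],"roll":0.119},{"fingers":1,"linear":[0,0,0],"roll":0.119},{"fingers":1,"linear":[0,0,0],"roll":0.119},{"fingers":1,"linear":[0,0,0],"roll":0.119},{"fingers":1,"linear":[0,0,0],"roll":0.119},{"fingers":1,"linear":[0,0,0],"roll":0.119}]' 20
cat > st.py <<'E'
from h import *
s=bot.state(); y=R.from_quat(s['eef_rot']).as_matrix()[:,1]; print(s['t'],s['q'].round(2),s['moment'].round(2),"tool y deg",np.degrees(np.arctan2(y[1],y[0])).round(1))
E
python3 st.py
```

```text
t: 7.62
tool_pos: [0.5049, -0.078, 0.1528]
eef_rot: [0.997, -0.073, -0.001, -0.0]
wrist_force: [-6.5, -0.6, 1.1]
gripper_width: 0.999
grasp_force: 2.8
7.6167 [-0.79  0.64  1.29  2.   -0.71  1.07 -0.89] [-0.24  1.5   0.28] tool y deg -98.4
```

```bash
python3 -m inch '[{"fingers":1,"linear":[0,0,0],"roll":-0.05},{"fingers":1,"linear":[0,0,-0.1],"roll":0},{"fingers":1,"linear":[0,0,-0.1],"roll":0},{"fingers":1,"linear":[0,0,0],"roll":-0.119},{"fingers":1,"linear":[0,0,0],"roll":-0.119},{"fingers":1,"linear":[0,0,0],"roll":-0.119},{"fingers":1,"linear":[0,0,0],"roll":-0.119},{"fingers":1,"linear":[0,0,0],"roll":-0.119},{"fingers":1,"linear":[0,0,0],"roll":-0.119},{"fingers":1,"linear":[0,0,0],"roll":-0.119},{"fingers":1,"linear":[0,0,0],"roll":-0.119},{"fingers":1,"linear":[0,0,0],"roll":-0.119},{"fingers":1,"linear":[0,0,0],"roll":-0.119},{"fingers":1,"linear":[0,0,0],"roll":-0.119},{"fingers":1,"linear":[0,0,0],"roll":-0.119}]' 20; python3 st.py; python3 nut.py
```

```text
t: 8.87
tool_pos: [0.5067, -0.0782, 0.2136]
eef_rot: [0.761, 0.649, 0.001, 0.001]
wrist_force: [-0.4, 0.1, -0.4]
gripper_width: 0.999
grasp_force: 0.0
8.8667 [-0.6   0.33  0.85  1.91 -0.29  1.03  0.22] [-0.12  0.09  0.01] tool y deg -9.0
q [-0.6   0.33  0.85  1.91 -0.29  1.03  0.22] tcp [ 0.5067 -0.0782  0.2136] tool y [ 0.988 -0.157  0.002]
yel 465 [ 0.48  -0.113  0.166] [ 0.471 -0.13   0.134] [ 0.537 -0.028  0.179]
tops [(array([ 0.505, -0.074], dtype=float32), np.float64(0.177), np.int64(530)), (array([ 0.53 , -0.033], dtype=float32), np.float64(0.179), np.int64(545)), (array([ 0.48 , -0.114], dtype=float32), np.float64(0.179), np.int64(288))]
```

```bash
python3 -m inch '[{"fingers":1,"linear":[0,0,0],"roll":-0.119},{"fingers":1,"linear":[0,0,0],"roll":-0.119},{"fingers":1,"linear":[0,0,0],"roll":-0.119},{"fingers":1,"linear":[0,0,0],"roll":-0.119},{"fingers":1,"linear":[0,0,0],"roll":-0.119},{"fingers":1,"linear":[0,0,0],"roll":-0.119},{"fingers":1,"linear":[0,0,0],"roll":-0.119},{"fingers":1,"linear":[0,0,0],"roll":-0.119},{"fingers":1,"linear":[0,0,0],"roll":-0.119},{"fingers":1,"linear":[0,0,0],"roll":-0.119},{"fingers":1,"linear":[0,0,0],"roll":-0.119},{"fingers":1,"linear":[0,0,0],"roll":-0.119},{"fingers":1,"linear":[0,0,0],"roll":-0.119},{"fingers":1,"linear":[0,0,0],"roll":-0.119},{"fingers":1,"linear":[0,0,0],"roll":-0.02},{"fingers":1,"linear":[0,0,0.1],"roll":0},{"fingers":1,"linear":[0,0,0.1],"roll":0},{"fingers":1,"linear":[0,0,0],"roll":0}]' 20; python3 st.py
```

```text
t: 10.42
tool_pos: [0.5037, -0.0776, 0.1485]
eef_rot: [-0.013, 1.0, -0.0, -0.003]
wrist_force: [-1.7, -0.3, -0.5]
gripper_width: 1.001
grasp_force: 0.0
10.4167 [-0.28  0.35  0.43  1.97 -0.19  0.87  1.84] [ 0.05  0.13 -0.01] tool y deg 91.5
```

```bash
python3 -m inch '[{"fingers":1,"linear":[0,0,0],"roll":0.119},{"fingers":1,"linear":[0,0,0],"roll":0.119},{"fingers":1,"linear":[0,0,0],"roll":0.119},{"fingers":1,"linear":[0,0,0],"roll":0.119},{"fingers":1,"linear":[0,0,0],"roll":0.119},{"fingers":1,"linear":[0,0,0],"roll":0.119},{"fingers":1,"linear":[0,0,0],"roll":0.119},{"fingers":1,"linear":[0,0,0],"roll":0.119},{"fingers":1,"linear":[0,0,0],"roll":0.119},{"fingers":1,"linear":[0,0,0],"roll":0.119},{"fingers":1,"linear":[0,0,0],"roll":0.119},{"fingers":1,"linear":[0,0,0],"roll":0.119},{"fingers":1,"linear":[0,0,0],"roll":0.119},{"fingers":1,"linear":[0,0,0],"roll":0.119},{"fingers":1,"linear":[0,0,0],"roll":0.119},{"fingers":1,"linear":[0,0,0],"roll":0.119},{"fingers":1,"linear":[0,0,0],"roll":0.119},{"fingers":1,"linear":[0,0,0],"roll":0.119}]' 20; python3 st.py; python3 lev.py side
```

```text
t: 11.92
tool_pos: [0.5054, -0.0778, 0.1531]
eef_rot: [0.896, 0.444, -0.0, -0.001]
wrist_force: [-4.0, -2.8, -1.1]
gripper_width: 1.003
grasp_force: 2.8
11.9167 [-0.69  0.49  1.04  1.99 -0.52  0.96 -0.04] [-0.6   0.95  0.25] tool y deg -37.3
side 186
 centroid [-0.067  0.091] angle by centroid 0.635 by axis 0.729 tip [-0.085  0.109] tip angle 0.665 len 0.141
```

```bash
python3 -m inch '[{"fingers":1,"linear":[0,0,0],"roll":0.119},{"fingers":1,"linear":[0,0,0],"roll":0.119},{"fingers":1,"linear":[0,0,0],"roll":0.119},{"fingers":1,"linear":[0,0,0],"roll":0.119},{"fingers":1,"linear":[0,0,0],"roll":0.119},{"fingers":1,"linear":[0,0,0],"roll":0.119},{"fingers":1,"linear":[0,0,0],"roll":0.119},{"fingers":1,"linear":[0,0,0],"roll":0.119}]' 20; python3 st.py; python3 lev.py side
```

```text
t: 12.63
tool_pos: [0.5052, -0.0777, 0.1527]
eef_rot: [0.999, -0.037, -0.001, -0.001]
wrist_force: [-6.3, -1.4, 1.1]
gripper_width: 1.003
grasp_force: 2.8
12.6333 [-0.79  0.62  1.27  2.   -0.7   1.06 -0.83] [-0.28  1.49  0.24] tool y deg -94.3
side 179
 centroid [-0.067  0.092] angle by centroid 0.634 by axis 0.739 tip [-0.086  0.109] tip angle 0.668 len 0.14
```

```bash
python3 -m inch '[{"fingers":1,"linear":[0,0,0],"roll":-0.05},{"fingers":1,"linear":[0,0,-0.1],"roll":0},{"fingers":1,"linear":[0,0,-0.1],"roll":0},{"fingers":1,"linear":[0,0,0],"roll":-0.119},{"fingers":1,"linear":[0,0,0],"roll":-0.119},{"fingers":1,"linear":[0,0,0],"roll":-0.119},{"fingers":1,"linear":[0,0,0],"roll":-0.119},{"fingers":1,"linear":[0,0,0],"roll":-0.119},{"fingers":1,"linear":[0,0,0],"roll":-0.119},{"fingers":1,"linear":[0,0,0],"roll":-0.119},{"fingers":1,"linear":[0,0,0],"roll":-0.119},{"fingers":1,"linear":[0,0,0],"roll":-0.119},{"fingers":1,"linear":[0,0,0],"roll":-0.119},{"fingers":1,"linear":[0,0,0],"roll":-0.119},{"fingers":1,"linear":[0,0,0],"roll":-0.119}]' 20; python3 st.py; python3 nut.py
python3 -m inch '[{"fingers":1,"linear":[0,0,0],"roll":-0.119},{"fingers":1,"linear":[0,0,0],"roll":-0.119},{"fingers":1,"linear":[0,0,0],"roll":-0.119},{"fingers":1,"linear":[0,0,0],"roll":-0.119},{"fingers":1,"linear":[0,0,0],"roll":-0.119},{"fingers":1,"linear":[0,0,0],"roll":-0.119},{"fingers":1,"linear":[0,0,0],"roll":-0.119},{"fingers":1,"linear":[0,0,0],"roll":-0.119},{"fingers":1,"linear":[0,0,0],"roll":-0.119},{"fingers":1,"linear":[0,0,0],"roll":-0.119},{"fingers":1,"linear":[0,0,0],"roll":-0.119},{"fingers":1,"linear":[0,0,0],"roll":-0.119},{"fingers":1,"linear":[0,0,0],"roll":-0.119},{"fingers":1,"linear":[0,0,0],"roll":-0.119},{"fingers":1,"linear":[0,0,0],"roll":-0.02}]'; python3 st.py
```

```text
t: 13.93
tool_pos: [0.5068, -0.0779, 0.2136]
eef_rot: [0.737, 0.676, 0.001, 0.0]
wrist_force: [0.4, 0.4, -0.5]
gripper_width: 1.002
grasp_force: 0.0
13.9333 [-0.6   0.33  0.85  1.91 -0.29  1.03  0.29] [-0.13  0.03  0.06] tool y deg -4.9
q [-0.6   0.33  0.85  1.91 -0.29  1.03  0.29] tcp [ 0.5068 -0.0779  0.2136] tool y [ 0.996 -0.086  0.002]
yel 676 [ 0.526 -0.032  0.17 ] [ 0.479 -0.119  0.126] [ 0.536 -0.023  0.179]
tops [(array([ 0.505, -0.075], dtype=float32), np.float64(0.171), np.int64(454)), (array([ 0.528, -0.031], dtype=float32), np.float64(0.179), np.int64(547)), (array([ 0.483, -0.115], dtype=float32), np.float64(0.179), np.int64(288))]
t: 15.23
tool_pos: [0.5067, -0.0782, 0.2131]
eef_rot: [-0.053, 0.999, -0.0, 0.001]
wrist_force: [0.4, -1.0, -1.6]
gripper_width: 0.999
grasp_force: 0.0
15.2333 [-0.3   0.27  0.44  1.89 -0.14  1.01  1.87] [ 0.06  0.01 -0.03] tool y deg 96.0
```

```bash
python3 -m inch '[{"fingers":1,"linear":[0,0,0.1],"roll":0},{"fingers":1,"linear":[0,0,0.1],"roll":0},{"fingers":1,"linear":[0,0,0],"roll":0.119},{"fingers":1,"linear":[0,0,0],"roll":0.119},{"fingers":1,"linear":[0,0,0],"roll":0.119},{"fingers":1,"linear":[0,0,0],"roll":0.119},{"fingers":1,"linear":[0,0,0],"roll":0.119},{"fingers":1,"linear":[0,0,0],"roll":0.119},{"fingers":1,"linear":[0,0,0],"roll":0.119},{"fingers":1,"linear":[0,0,0],"roll":0.119},{"fingers":1,"linear":[0,0,0],"roll":0.119},{"fingers":1,"linear":[0,0,0],"roll":0.119},{"fingers":1,"linear":[0,0,0],"roll":0.119},{"fingers":1,"linear":[0,0,0],"roll":0.119},{"fingers":1,"linear":[0,0,0],"roll":0.119},{"fingers":1,"linear":[0,0,0],"roll":0.119}]' 20; python3 st.py; python3 lev.py scene side
python3 - <<'E'
from h import *
for n in ("scene","side"):
    im,d,P=cloud(n); H=cv2.cvtColor(im,cv2.COLOR_RGB2HSV)
    c=np.array([.505,-.078]) if n=="scene" else np.array([.509,-.079])
    r=np.hypot(P[...,0]-c[0],P[...,1]-c[1]); m=(d>0)&(r<.024)&(P[...,2]>.03)&(P[...,2]<.09)
    for lo in np.arange(.03,.09,.004):
        k=m&(P[...,2]>=lo)&(P[...,2]<lo+.004)
        if k.sum(): print(n,lo.round(3),k.sum(),P[k].mean(0).round(3))
E
```

```text
t: 16.57
tool_pos: [0.5054, -0.0776, 0.1521]
eef_rot: [0.736, 0.677, -0.0, -0.001]
wrist_force: [-3.3, -0.5, -1.9]
gripper_width: 0.997
grasp_force: 2.8
16.5667 [-0.6   0.43  0.89  1.99 -0.42  0.92  0.42] [-0.22  0.79  0.25] tool y deg -4.7
scene 328
 centroid [-0.068  0.094] angle by centroid 0.626 by axis 0.718 tip [-0.084  0.11 ] tip angle 0.652 len 0.14
side 194
 centroid [-0.067  0.09 ] angle by centroid 0.637 by axis 0.725 tip [-0.086  0.108] tip angle 0.669 len 0.141
scene 0.03 33 [ 0.501 -0.092  0.032]
scene 0.034 14 [ 0.506 -0.088  0.036]
scene 0.038 35 [ 0.507 -0.086  0.04 ]
scene 0.042 18 [ 0.496 -0.082  0.044]
scene 0.046 22 [ 0.489 -0.077  0.048]
scene 0.05 5 [ 0.491 -0.076  0.051]
scene 0.054 18 [ 0.495 -0.083  0.056]
scene 0.058 23 [ 0.495 -0.081  0.06 ]
scene 0.062 39 [ 0.499 -0.082  0.064]
scene 0.066 26 [ 0.499 -0.08   0.067]
scene 0.074 7 [ 0.498 -0.084  0.076]
scene 0.078 10 [ 0.495 -0.08   0.08 ]
scene 0.082 13 [ 0.495 -0.082  0.084]
scene 0.086 12 [ 0.494 -0.078  0.087]
side 0.03 12 [ 0.513 -0.089  0.032]
side 0.034 14 [ 0.511 -0.084  0.036]
side 0.038 21 [ 0.52  -0.084  0.04 ]
side 0.042 22 [ 0.524 -0.08   0.043]
side 0.046 3 [ 0.52  -0.078  0.049]
side 0.05 8 [ 0.515 -0.081  0.053]
side 0.054 11 [ 0.516 -0.084  0.056]
side 0.058 30 [ 0.514 -0.081  0.06 ]
side 0.062 25 [ 0.513 -0.082  0.064]
side 0.066 4 [ 0.513 -0.082  0.067]
side 0.07 1 [ 0.517 -0.081  0.072]
side 0.074 7 [ 0.516 -0.082  0.077]
side 0.078 11 [ 0.515 -0.084  0.08 ]
side 0.082 6 [ 0.515 -0.083  0.084]
side 0.086 11 [ 0.517 -0.08   0.087]
```

```bash
python3 -m inch '[{"fingers":1,"linear":[0,0,0],"roll":0.119},{"fingers":1,"linear":[0,0,0],"roll":0.119},{"fingers":1,"linear":[0,0,0],"roll":0.119},{"fingers":1,"linear":[0,0,0],"roll":0.119},{"fingers":1,"linear":[0,0,0],"roll":0.119},{"fingers":1,"linear":[0,0,0],"roll":0.119}]' 20; python3 st.py; python3 lev.py scene side; python3 -m inch '[{"fingers":1,"linear":[0,0,0],"roll":0.119},{"fingers":1,"linear":[0,0,0],"roll":0.119},{"fingers":1,"linear":[0,0,0],"roll":0.119}]' 20; python3 st.py; python3 lev.py scene side
```

```text
t: 17.27
tool_pos: [0.5059, -0.079, 0.1522]
eef_rot: [0.931, 0.365, -0.0, 0.0]
wrist_force: [-4.0, -4.1, 1.1]
gripper_width: 0.998
grasp_force: 2.9
17.2667 [-0.72  0.52  1.1   1.99 -0.57  0.97 -0.16] [-0.92  0.98  0.29] tool y deg -47.2
scene 331
 centroid [-0.068  0.094] angle by centroid 0.626 by axis 0.717 tip [-0.084  0.11 ] tip angle 0.653 len 0.141
side 183
 centroid [-0.067  0.091] angle by centroid 0.634 by axis 0.733 tip [-0.086  0.108] tip angle 0.668 len 0.14
t: 17.62
tool_pos: [0.5054, -0.0789, 0.152]
eef_rot: [0.982, 0.186, -0.001, 0.0]
wrist_force: [-5.0, -5.4, 0.4]
gripper_width: 0.998
grasp_force: 2.9
17.6167 [-0.76  0.58  1.2   2.   -0.64  1.02 -0.44] [-0.92  1.24  0.27] tool y deg -68.5
scene 331
 centroid [-0.068  0.094] angle by centroid 0.626 by axis 0.715 tip [-0.084  0.11 ] tip angle 0.652 len 0.14
side 181
 centroid [-0.067  0.092] angle by centroid 0.634 by axis 0.735 tip [-0.086  0.108] tip angle 0.671 len 0.141
```

```bash
python3 -m inch '[{"fingers":1,"linear":[0,0,0],"roll":0.119},{"fingers":1,"linear":[0,0,0],"roll":0.119}]' 20; python3 lev.py scene; python3 -m inch '[{"fingers":1,"linear":[0,0,0],"roll":0.119},{"fingers":1,"linear":[0,0,0],"roll":0.119}]' 20; python3 st.py; python3 lev.py scene side
```

```text
t: 17.88
tool_pos: [0.5052, -0.0783, 0.1517]
eef_rot: [0.998, 0.064, -0.001, -0.0]
wrist_force: [-5.2, -2.9, 0.5]
gripper_width: 1.0
grasp_force: 2.8
scene 330
 centroid [-0.068  0.094] angle by centroid 0.626 by axis 0.718 tip [-0.084  0.11 ] tip angle 0.652 len 0.14
t: 18.1
tool_pos: [0.5049, -0.0779, 0.1515]
eef_rot: [0.998, -0.061, -0.001, -0.0]
wrist_force: [-5.9, -2.3, 1.0]
gripper_width: 1.002
grasp_force: 2.8
18.1 [-0.79  0.63  1.28  2.   -0.7   1.06 -0.87] [-0.29  1.5   0.27] tool y deg -96.9
scene 333
 centroid [-0.068  0.094] angle by centroid 0.626 by axis 0.715 tip [-0.084  0.11 ] tip angle 0.652 len 0.141
side 179
 centroid [-0.067  0.092] angle by centroid 0.634 by axis 0.743 tip [-0.086  0.108] tip angle 0.671 len 0.141
```

```bash
python3 -m inch '[{"fingers":1,"linear":[0,0,0],"roll":-0.05},{"fingers":1,"linear":[0,0,-0.1],"roll":0},{"fingers":1,"linear":[0,0,-0.1],"roll":0},{"fingers":1,"linear":[0,0,0],"roll":-0.119},{"fingers":1,"linear":[0,0,0],"roll":-0.119},{"fingers":1,"linear":[0,0,0],"roll":-0.119},{"fingers":1,"linear":[0,0,0],"roll":-0.119},{"fingers":1,"linear":[0,0,0],"roll":-0.119},{"fingers":1,"linear":[0,0,0],"roll":-0.119},{"fingers":1,"linear":[0,0,0],"roll":-0.119},{"fingers":1,"linear":[0,0,0],"roll":-0.119},{"fingers":1,"linear":[0,0,0],"roll":-0.119},{"fingers":1,"linear":[0,0,0],"roll":-0.119},{"fingers":1,"linear":[0,0,0],"roll":-0.119},{"fingers":1,"linear":[0,0,0],"roll":-0.119}]' 20; python3 nut.py
python3 - <<'E'
from h import *
a,_=bot.capture("scene");b,_=bot.capture("side")
cv2.imwrite("pics/foot.png",np.hstack([cv2.resize(a[195:295,330:430],(400,400),interpolation=2),cv2.resize(b[190:270,260:340],(400,400),interpolation=2)])[:,:,::-1])
E
python3 -m inch '[{"fingers":1,"linear":[0,0,0],"roll":-0.119},{"fingers":1,"linear":[0,0,0],"roll":-0.119},{"fingers":1,"linear":[0,0,0],"roll":-0.119},{"fingers":1,"linear":[0,0,0],"roll":-0.119},{"fingers":1,"linear":[0,0,0],"roll":-0.119},{"fingers":1,"linear":[0,0,0],"roll":-0.119},{"fingers":1,"linear":[0,0,0],"roll":-0.119},{"fingers":1,"linear":[0,0,0],"roll":-0.119},{"fingers":1,"linear":[0,0,0],"roll":-0.119},{"fingers":1,"linear":[0,0,0],"roll":-0.119},{"fingers":1,"linear":[0,0,0],"roll":-0.119},{"fingers":1,"linear":[0,0,0],"roll":-0.119},{"fingers":1,"linear":[0,0,0],"roll":-0.119},{"fingers":1,"linear":[0,0,0],"roll":-0.119},{"fingers":1,"linear":[0,0,0],"roll":-0.03}]'; python3 st.py
```

```text
t: 19.45
tool_pos: [0.5071, -0.0777, 0.2125]
eef_rot: [0.752, 0.659, 0.001, 0.001]
wrist_force: [-0.4, -0.2, 0.3]
gripper_width: 1.006
grasp_force: 0.0
q [-0.6   0.33  0.85  1.91 -0.29  1.03  0.24] tcp [ 0.5071 -0.0777  0.2125] tool y [ 0.991 -0.131  0.002]
yel 443 [ 0.481 -0.113  0.165] [ 0.471 -0.121  0.14 ] [ 0.537 -0.026  0.179]
tops [(array([ 0.529, -0.036], dtype=float32), np.float64(0.179), np.int64(261)), (array([ 0.481, -0.114], dtype=float32), np.float64(0.179), np.int64(260)), (array([ 0.53 , -0.029], dtype=float32), np.float64(0.179), np.int64(292))]
t: 20.85
tool_pos: [0.5066, -0.0779, 0.212]
eef_rot: [-0.033, 0.999, 0.0, 0.0]
wrist_force: [-0.1, -0.8, 0.0]
gripper_width: 1.0
grasp_force: 0.0
20.85 [-0.3   0.27  0.44  1.89 -0.14  1.01  1.84] [ 0.   -0.03 -0.02] tool y deg 93.8
```

View pics/foot.png

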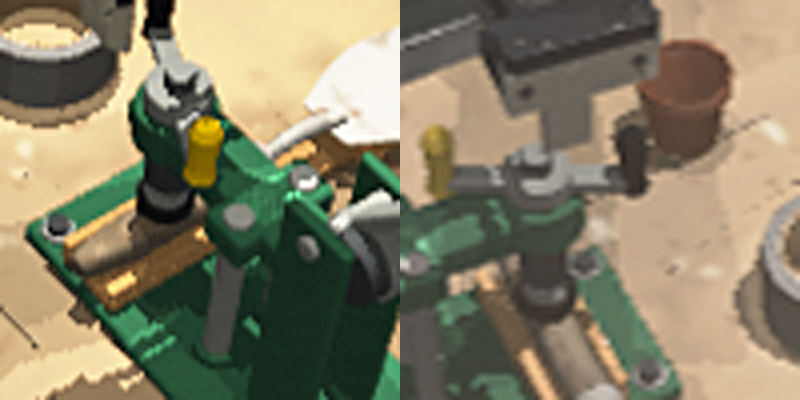

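The foot is now very close to the handle, at (165,200) in the left half and (548,300) in the right. I'll tighten in small steps and check the lever after each one.

```bash
python3 -m inch '[{"fingers":1,"linear":[0,0,0.1],"roll":0},{"fingers":1,"linear":[0,0,0.1],"roll":0},{"fingers":1,"linear":[0,0,0],"roll":0.119},{"fingers":1,"linear":[0,0,0],"roll":0.119},{"fingers":1,"linear":[0,0,0],"roll":0.119},{"fingers":1,"linear":[0,0,0],"roll":0.119}]' 20; python3 lev.py scene; python3 -m inch '[{"fingers":1,"linear":[0,0,0],"roll":0.119},{"fingers":1,"linear":[0,0,0],"roll":0.119}]' 20; python3 st.py;  python3 lev.py scene; python3 -m inch '[{"fingers":1,"linear":[0,0,0],"roll":0.119},{"fingers":1,"linear":[0,0,0],"roll":0.119}]' 20; python3 st.py; python3 lev.py scene
```

```text
t: 21.35
tool_pos: [0.5048, -0.0775, 0.1509]
eef_rot: [0.221, 0.975, -0.0, -0.002]
wrist_force: [-2.5, 0.0, -2.8]
gripper_width: 1.001
grasp_force: 2.8
scene 332
 centroid [-0.068  0.094] angle by centroid 0.626 by axis 0.715 tip [-0.084  0.11 ] tip angle 0.652 len 0.14
t: 21.57
tool_pos: [0.505, -0.0774, 0.1512]
eef_rot: [0.338, 0.941, -0.0, -0.001]
wrist_force: [-4.1, 1.5, -2.6]
gripper_width: 1.002
grasp_force: 2.8
21.5667 [-0.42  0.37  0.61  1.98 -0.27  0.88  1.22] [0.18 0.94 0.21] tool y deg 50.5
scene 333
 centroid [-0.068  0.094] angle by centroid 0.626 by axis 0.716 tip [-0.084  0.11 ] tip angle 0.649 len 0.14
t: 21.78
tool_pos: [0.5054, -0.0774, 0.1514]
eef_rot: [0.451, 0.893, -0.0, -0.001]
wrist_force: [-3.4, 1.6, -0.7]
gripper_width: 1.001
grasp_force: 3.0
21.7833 [-0.46  0.38  0.68  1.98 -0.31  0.88  1.01] [0.19 0.97 0.19] tool y deg 36.4
scene 332
 centroid [-0.068  0.094] angle by centroid 0.626 by axis 0.716 tip [-0.084  0.11 ] tip angle 0.648 len 0.141
```

```bash
python3 -m inch '[{"fingers":1,"linear":[0,0,0],"roll":0.119},{"fingers":1,"linear":[0,0,0],"roll":0.119}]' 20; python3 lev.py scene side;  python3 -m inch '[{"fingers":1,"linear":[0,0,0],"roll":0.119},{"fingers":1,"linear":[0,0,0],"roll":0.119}]' 20; python3 st.py; python3 lev.py scene side
```

```text
t: 22.0
tool_pos: [0.5058, -0.0775, 0.1517]
eef_rot: [0.557, 0.83, 0.0, -0.001]
wrist_force: [-3.1, 0.8, -0.6]
gripper_width: 1.003
grasp_force: 3.1
scene 335
 centroid [-0.067  0.094] angle by centroid 0.622 by axis 0.715 tip [-0.083  0.111] tip angle 0.645 len 0.14
side 183
 centroid [-0.067  0.092] angle by centroid 0.63 by axis 0.736 tip [-0.085  0.109] tip angle 0.661 len 0.141
t: 22.27
tool_pos: [0.5069, -0.0779, 0.1521]
eef_rot: [0.655, 0.755, 0.0, 0.0]
wrist_force: [-1.5, 0.2, 1.9]
gripper_width: 1.001
grasp_force: 2.8
22.2667 [-0.55  0.41  0.81  1.98 -0.38  0.9   0.6 ] [-0.    0.35  0.29] tool y deg 8.1
scene 324
 centroid [-0.065  0.096] angle by centroid 0.596 by axis 0.681 tip [-0.08   0.113] tip angle 0.618 len 0.14
side 186
 centroid [-0.065  0.094] angle by centroid 0.603 by axis 0.7 tip [-0.082  0.111] tip angle 0.636 len 0.14
```

The lever has just been pushed back from about 0.716 to 0.68, so the foot is bearing on the handle. I'm returning to the lever now.

```bash
python3 -m inch '[{"fingers":1,"linear":[0,0,0],"roll":-0.05},{"fingers":1,"linear":[0,0,-0.1],"roll":0},{"fingers":1,"linear":[0,0,-0.1],"roll":0},{"fingers":1,"linear":[0,0,-0.1],"roll":0},{"fingers":1,"linear":[0,0,-0.1],"roll":0},{"fingers":-1,"linear":[0,0,-0.1],"roll":0},{"fingers":-1,"linear":[0,0,0],"roll":-0.119},{"fingers":-1,"linear":[0,0,0],"roll":-0.119},{"fingers":-1,"linear":[0,0,0],"roll":-0.119},{"fingers":-1,"linear":[0,0,0],"roll":-0.119},{"fingers":-1,"linear":[0,0,0],"roll":-0.119},{"fingers":-1,"linear":[0,0,0],"roll":-0.119},{"fingers":-1,"linear":[0,0,0],"roll":-0.119},{"fingers":-1,"linear":[0,0,0],"roll":-0.119},{"fingers":-1,"linear":[0,0,0],"roll":-0.119},{"fingers":-1,"linear":[0,0,0],"roll":-0.119},{"fingers":-1,"linear":[0,0,0],"roll":-0.06}]' 20; python3 st.py; python3 lev.py scene side
python3 -m inch '[{"fingers":-1,"linear":[0,-0.082,0],"roll":0},{"fingers":-1,"linear":[0,-0.082,0],"roll":0},{"fingers":-1,"linear":[0,-0.082,0],"roll":0},{"fingers":-1,"linear":[0,-0.082,0],"roll":0},{"fingers":-1,"linear":[0,-0.082,0],"roll":0},{"fingers":-1,"linear":[0,-0.082,0],"roll":0},{"fingers":-1,"linear":[0,0,0.07],"roll":0},{"fingers":-1,"linear":[0,0,0.065],"roll":0},{"fingers":-1,"linear":[0,0,0],"roll":0},{"fingers":-1,"linear":[0,0,0],"roll":0}]' 20; python3 st.py
```

```text
t: 23.78
tool_pos: [0.5068, -0.0785, 0.3023]
eef_rot: [0.028, 1.0, -0.0, 0.001]
wrist_force: [0.1, -0.5, 0.6]
gripper_width: 0.18
grasp_force: 0.0
23.7833 [-0.48  0.2   0.65  1.77 -0.13  1.22  1.72] [0.03 0.06 0.06] tool y deg 86.8
scene 324
 centroid [-0.065  0.097] angle by centroid 0.591 by axis 0.677 tip [-0.08   0.113] tip angle 0.612 len 0.14
side 178
 centroid [-0.064  0.094] angle by centroid 0.599 by axis 0.705 tip [-0.081  0.112] tip angle 0.628 len 0.141
t: 24.72
tool_pos: [0.4953, -0.2251, 0.261]
eef_rot: [0.035, 0.999, -0.0, -0.001]
wrist_force: [0.0, -0.1, 1.4]
gripper_width: 0.005
grasp_force: 0.0
24.7167 [-0.21  0.31  0.71  1.76 -0.22  1.15  2.07] [-0.01 -0.    0.  ] tool y deg 86.0
```

```bash
python3 -m inch '[{"fingers":-1,"linear":[0,-0.05,0],"roll":0},{"fingers":-1,"linear":[0,-0.03,0],"roll":0},{"fingers":-1,"linear":[0,-0.03,0],"roll":0},{"fingers":-1,"linear":[0,0,0],"roll":0},{"fingers":-1,"linear":[0,0,0],"roll":0},{"fingers":-1,"linear":[0,0,0],"roll":0}]' 20; python3 st.py; python3 lev.py scene side
```

```text
t: 25.22
tool_pos: [0.4934, -0.2579, 0.2615]
eef_rot: [0.036, 0.999, -0.0, 0.0]
wrist_force: [0.6, -0.1, 0.6]
gripper_width: 0.003
grasp_force: 0.5
25.2167 [-0.14  0.34  0.71  1.73 -0.24  1.16  2.14] [ 0.06 -0.04 -0.07] tool y deg 85.9
scene 303
 centroid [-0.067  0.095] angle by centroid 0.614 by axis 0.689 tip [-0.082  0.112] tip angle 0.631 len 0.141
side 35
 centroid [-0.078  0.101] angle by centroid 0.657 by axis 0.724 tip [-0.086  0.109] tip angle 0.667 len 0.14
```

```bash
python3 -m inch '[{"fingers":-1,"linear":[0,-0.02,0.01],"roll":0},{"fingers":-1,"linear":[0,0,0],"roll":0}]' 20; python3 -m inch '[{"fingers":-1,"linear":[0,-0.02,0.01],"roll":0},{"fingers":-1,"linear":[0,0,0],"roll":0}]' 20; python3 lev.py scene
```

```text
t: 25.48
tool_pos: [0.4929, -0.2633, 0.2577]
eef_rot: [0.036, 0.999, 0.001, -0.0]
wrist_force: [0.6, 3.7, 0.4]
gripper_width: 0.005
grasp_force: 1.2
t: 25.65
tool_pos: [0.4924, -0.2694, 0.2546]
eef_rot: [0.036, 0.999, 0.001, -0.0]
wrist_force: [0.9, 2.8, -0.2]
gripper_width: 0.005
grasp_force: 1.3
scene 315
 centroid [-0.076  0.086] angle by centroid 0.722 by axis 0.796 tip [-0.093  0.101] tip angle 0.743 len 0.139
```

```bash
python3 -m inch '[{"fingers":-1,"linear":[0,-0.025,0.027],"roll":0},{"fingers":-1,"linear":[0,-0.025,0.027],"roll":0},{"fingers":-1,"linear":[0,-0.018,0.03],"roll":0},{"fingers":-1,"linear":[0,-0.018,0.03],"roll":0},{"fingers":-1,"linear":[0,-0.012,0.033],"roll":0},{"fingers":-1,"linear":[0,0,0],"roll":0}]' 20; python3 lev.py scene side;  python3 -m inch '[{"fingers":-1,"linear":[0,-0.012,0.033],"roll":0},{"fingers":-1,"linear":[0,-0.004,0.017],"roll":0},{"fingers":-1,"linear":[0,0,0],"roll":0},{"fingers":-1,"linear":[0,0,0],"roll":0}]' 20; python3 lev.py scene side
```

```text
t: 26.2
tool_pos: [0.4894, -0.3003, 0.2096]
eef_rot: [0.037, 0.999, -0.0, -0.001]
wrist_force: [-0.4, -0.3, 0.1]
gripper_width: 0.004
grasp_force: 0.0
scene 403
 centroid [-0.105  0.035] angle by centroid 1.253 by axis 1.321 tip [-0.129  0.039] tip angle 1.274 len 0.138
side 94
 centroid [-0.107  0.033] angle by centroid 1.275 by axis 1.349 tip [-0.132  0.038] tip angle 1.287 len 0.139
t: 26.63
tool_pos: [0.4895, -0.3041, 0.1957]
eef_rot: [0.036, 0.999, 0.0, -0.0]
wrist_force: [-0.5, 0.3, -0.5]
gripper_width: 0.008
grasp_force: 0.0
scene 407
 centroid [-0.108  0.018] angle by centroid 1.402 by axis 1.456 tip [-0.132  0.02 ] tip angle 1.42 len 0.137
side 99
 centroid [-0.11   0.017] angle by centroid 1.417 by axis 1.507 tip [-0.135  0.019] tip angle 1.434 len 0.138
```

```bash
python3 -m inch '[{"fingers":-1,"linear":[0,0,0.015],"roll":0},{"fingers":-1,"linear":[0,0,0.01],"roll":0},{"fingers":-1,"linear":[0,0,0],"roll":0}]' 20; python3 lev.py scene side
```

```text
t: 26.98
tool_pos: [0.4904, -0.3045, 0.1901]
eef_rot: [0.036, 0.999, -0.0, 0.001]
wrist_force: [-3.5, 3.6, 15.9]
gripper_width: 0.004
grasp_force: 8.1
scene 400
 centroid [-0.109  0.014] angle by centroid 1.444 by axis 1.5 tip [-0.133  0.015] tip angle 1.461 len 0.137
side 110
 centroid [-0.111  0.012] angle by centroid 1.46 by axis 1.528 tip [-0.135  0.013] tip angle 1.474 len 0.138
```

```bash
python3 -m inch '[{"fingers":-1,"linear":[0,0,-0.05],"roll":0},{"fingers":-1,"linear":[0,0,-0.1],"roll":0},{"fingers":-1,"linear":[0,0,-0.1],"roll":0},{"fingers":-1,"linear":[0,0,-0.1],"roll":0},{"fingers":-1,"linear":[0,-0.08,-0.1],"roll":0},{"fingers":-1,"linear":[0,-0.08,0],"roll":0},{"fingers":-1,"linear":[0,0,0],"roll":0},{"fingers":-1,"linear":[0,0,0],"roll":0}]' 20; python3 lev.py scene side
python3 - <<'E'
from h import *
a,d,P=cloud("scene");b,e,Q=cloud("side")
cv2.imwrite("pics/end.png",np.hstack([cv2.resize(a[170:340,320:460],(400,480),interpolation=2),cv2.resize(b[175:310,205:345],(400,480),interpolation=2)])[:,:,::-1])
# where head/knob tops and foot stand, and change of bystanders since start
for n,P in (("scene",P),("side",Q)):
    for nm,(x,y,r) in dict(tape=(.55,.08,.07),pot=(.38,.078,.045),mug=(.46,.25,.07)).items():
        P0=np.load(n+"0.npz")["P"]
        f=lambda p:p[(np.hypot(p[...,0]-x,p[...,1]-y)<r)&(p[...,2]>.02)&(p[...,2]<.12)].mean(0).round(4)
        print(n,nm,f(P0),f(P))
    c=np.array([.505,-.078]) if n=="scene" else np.array([.509,-.079])
    rr=np.hypot(P[...,0]-c[0],P[...,1]-c[1]); m=(rr<.024)&(P[...,2]>.03)&(P[...,2]<.08)
    print([(lo.round(3),int((m&(P[...,2]>=lo)&(P[...,2]<lo+.004)).sum())) for lo in np.arange(.03,.08,.004)])
    k=(rr<.07)&(P[...,2]>.14); print("knob top",np.percentile(P[k][:,2],97))
E
```

```text
t: 27.75
tool_pos: [0.4857, -0.3532, 0.3235]
eef_rot: [0.037, 0.999, -0.0, 0.0]
wrist_force: [1.0, 0.5, 0.3]
gripper_width: 0.006
grasp_force: 0.0
scene 531
 centroid [-0.105  0.015] angle by centroid 1.432 by axis 1.512 tip [-0.132  0.015] tip angle 1.455 len 0.137
side 211
 centroid [-0.103  0.013] angle by centroid 1.447 by axis 1.524 tip [-0.133  0.014] tip angle 1.465 len 0.139
scene tape [0.5515 0.0904 0.0407] [0.5518 0.0855 0.0404]
scene pot [0.3897 0.0812 0.0407] [0.3897 0.0813 0.0405]
scene mug [0.4802 0.2603 0.0606] [0.4805 0.2604 0.0608]
[(np.float64(0.03), 31), (np.float64(0.034), 19), (np.float64(0.038), 18), (np.float64(0.042), 17), (np.float64(0.046), 19), (np.float64(0.05), 19), (np.float64(0.054), 29), (np.float64(0.058), 41), (np.float64(0.062), 2), (np.float64(0.066), 7), (np.float64(0.07), 11), (np.float64(0.074), 14), (np.float64(0.078), 3)]
knob top 0.17393031079982485
side tape [0.56   0.0838 0.039 ] [0.5604 0.0837 0.0392]
side pot [0.3858 0.0771 0.0392] [0.3859 0.0771 0.0389]
side mug [0.4895 0.2583 0.0597] [0.4892 0.2585 0.0596]
[(np.float64(0.03), 12), (np.float64(0.034), 12), (np.float64(0.038), 21), (np.float64(0.042), 10), (np.float64(0.046), 13), (np.float64(0.05), 13), (np.float64(0.054), 32), (np.float64(0.058), 12), (np.float64(0.062), 1), (np.float64(0.066), 10), (np.float64(0.07), 13), (np.float64(0.074), 8), (np.float64(0.078), 8)]
knob top 0.17263974827149534
```

View pics/end.png

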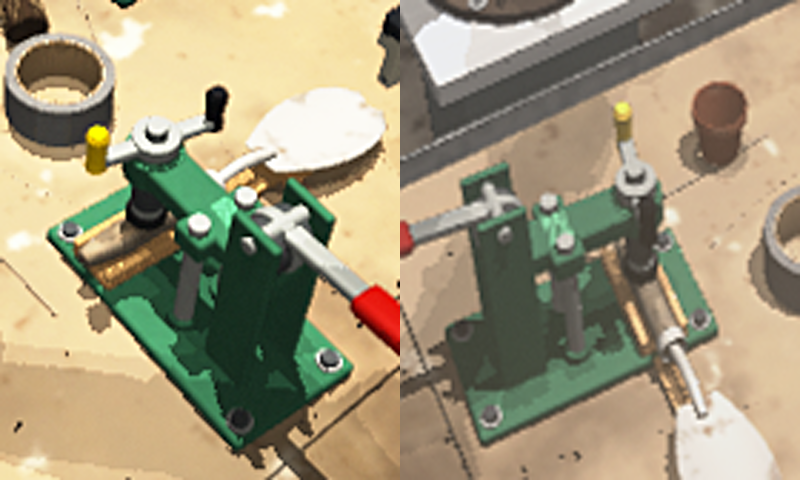

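The lever is closed at about 1.5 rad and stays there with the robot clear. The foot bears on the handle, and the trowel, tape, pot and mug haven't moved.

```bash
python3 -c "
from station import bot; print(bot.finish_job())"
```

```text
the job is handed in; nothing more can be done
None
```

I handed the job in at about 28 s on the robot's clock: the trowel is clamped, with the lever closed on its own at about 1.5 rad, the foot compressed by an estimated 5–6 mm, and the trowel, mug, pot and tape still in place.

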